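# Hold a ball finial down in the sprung tacking jig

### The job

Take the bare steel ball finial out of the wooden block, seat its ball in the brass sprung ring of the blue tacking jig with the stem upright, and press it down against the spring until the ring's white pointer is level with the red index pointer. Finish while still holding it pressed there with the gripper, ready for the tack weld: do not let go. Push on the finial only, never on the ring or the red index, and leave everything else on the bench where it is.

Things in the scene. Friction and masses are not known exactly. Their poses are not given: they have to be found in the camera images.
- finial: Loose ball finial, bare steel, 0.3 to 0.48 kg, axisymmetric about its z axis, stem up at the start. Origin at the lowest point of the ball; z points up the stem. Ball 70 mm diameter (centre 35 mm above the origin), dark flange 40 mm diameter from 69 to 75 mm above the origin, stem 22 mm diameter from 75 to 125 mm (top end). Stands with its ball in one of the two holes of the wooden block.
- ball_center (a point): Centre of the finial's ball, 35 mm above the finial's origin.
- stem_mid (a point): Middle of the finial's stem, 100 mm above its origin, 25 mm above the flange's top face.
- spear: Bystander: copper-coloured spear-point finial, 125 mm tall, foot 58 mm diameter, 48 mm wide at the belly; stands over the other hole of the wooden block. Origin at the centre of its foot.
- block: Fixed pale wooden block 100 x 240 x 40 mm (x, y, z) with two 40 mm holes in its top (30 mm deep), 58 mm either side of its centre along its y axis. Origin at the centre of its underside. The ball sits in a hole with the finial's origin about 33 mm above the bench.
- jig: Fixed blue tacking jig: base 170 x 150 x 12 mm (x, y, z), steel cup 86 mm diameter up to 30 mm height, two 10 mm guide posts at 56 mm either side of the ring's centre along its x axis, 102 mm tall, and a white 12 mm square scale post at y = +100 mm, 97 mm tall. Origin at the centre of its underside, under the ring's centre; z up.
- ring (a joint): Press depth of the brass ring, m: 0 = at rest (up), grows as it is pressed straight down, 0.040 = bottom stop. The spring pushes up with about 6 N at 0 (5 N net of the ring's own weight) and 350 N/m more; the finial's weight alone does not sink it.
- ring_top (a point): Centre of the ring's top face, 85 mm above the bench at rest, moves with the ring. Ring 72 mm outside, 52 mm inside diameter, 12 mm high; a 70 mm ball seated in it has its centre about 23 mm above this point. The ring is carried on a visible coil spring.
- white_pointer (a point): Tip of the white pointer on the ring, 67 mm from the ring's centre along the jig's +y, 6 mm below the ring's top face; moves with the ring.
- red_pointer (a point): Tip of the red index pointer on the scale post, 69 mm from the ring's centre along the jig's +y, next to the path of the white pointer. Its height is set afresh each time, 14 to 28 mm below the white pointer's rest height.
- index (a joint): Setting of the red index, m: the press depth of the ring at which the two pointers are level. Stiff clamp, to be left alone.
- hammer: Bystander hammer lying at the far edge of the bench; origin near its middle.
- wrench: Bystander wrench lying between the jig and the wooden block; origin near its middle.
- wirebrush: Bystander brush lying at the far edge; origin near its middle.
- tin: Bystander grey tin, 74 mm diameter, 75 mm tall; origin at the centre of its foot.
- collar: Bystander dark steel collar, 60 mm diameter, 22 mm high; origin at the centre of its underside.
- jar: Bystander jar with yellow cap, 64 mm diameter, 85 mm tall; origin at the centre of its foot.
Not all that is in view belongs to the job. There is more than one size of the finial; the one meant has the size given above.

How it is judged:
By the outcome, as a careful person would: the job done as asked, in the order asked, and still so for the second after the job is handed in, while the arm keeps its last pose, push and grip.
It also fails if it takes over 43 s, if anything falls off the work surface, if the arm or the gripper's body presses on something with over 40 N, if the wrist force passes 120 N, or if a joint passes its speed limit or range.

### The arm

A 6-joint arm with a two-finger parallel gripper is mounted at the origin on the work surface. World frame = base frame: x ahead of the robot, y to its left, z up, the work surface at z = 0. Lengths are in m, angles in rad, forces in N, time in s.
With the tool pointing down it reaches from about 0.35 to 0.975 m from the base axis. Payload 4.9 kg.
Tool frame: the origin (TCP) lies at the very end of the fingers, on their centre line; the grasp point (between the pads) lies ctrl.grip_point_offset behind it (ctrl.grip_point_offset is the distance from the TCP to the grasp point, in m); z points along the fingers, y is the direction in which the jaws open and shut (so a half turn about z gives the same grasp; the last joint's range is limited). The gripper opens to 85 mm and grips with 20 to 120 N. Pads are 22 mm wide; open, the fingers measure 114 mm over their backs; the gripper's body (76 mm by 85 mm) begins 54 mm behind the grasp point. The pads swing forward as they close: fully open they stand 13 mm farther back than shut.
Start: joints at [1.034, 0.053, 1.613, -0, 1.476, -0.119], TCP at [0.254, 0.571, 0.231] pointing down, gripper open.
Joint ranges: [-3.01, 3.01], [-1.01, 2.22], [0.06, 2.58], [-1.02, 4.17], [0.09, 2.62], [-3.14, 3.14]. Speed limits (rad/s): [2.57, 2.57, 3.14, 3.14, 3.14, 3.14].

### API

Orientations are given as a rotation vector (axis times angle).
In Python, from station import ctrl gives the robot as it stands. The module is installed in compiled form; this text tells all that it offers.
- The arm moves only by the shell command python3 -m creep 'ROWS' [FORCE]. ROWS is JSON, a list of rows, each a list of 5 numbers: the closure in counts, from 0 (fully open) to 255 (shut), then the shift along the tool's x, y, z in mm, then the turn about the tool's z in rad. A call has 1 to 12 rows; each row is the pose to reach, as a shift and turn from the pose commanded when the call began, along the tool's axes at that moment; what a row does not reach only later rows make up. A row lasts 1/12 s, in which the tool goes at most 41.7 mm and 7.16 degrees, less where a joint would pass 70% of its speed; a pose out of reach is approached as far as the arm can. A call with a gripper value outside its range is refused whole. The fingers move at their own pace and stop on an object; FORCE is the grip in N (left out, the last holds). Time passes only in rows, so rows that repeat a pose let the fingers close. It gives the time, the measured TCP pose, the force and the opening at its end, in the units of the state.
- ctrl.get_obs(): the state, without advancing time (a new reading comes with each control period).
- ctrl.get_image(name): name is "side" or "top" or "wrist"; returns the picture (400x640x3 uint8, red, green, blue); there is no depth.
- ctrl.calibration(name): a dict with "fx", "fy", "cx", "cy" (pixels), "k1" (the pictures are not rectified: a ray, as slopes to the right and down, at radius r is drawn at 1 + k1 r^2 times it, then the intrinsics apply), "R" (3x3) and "t" (3): a world point X has camera coordinates R X + t. Camera axes: x right, y down, z forward; pixel columns grow to the right and rows downward; lengths in m; the calibration is good to about 2 mm. A picture is of the moment at which its call begins: read the wrist's pose just before it. calibration takes no time and is no camera call; for the wrist camera it gives the pose at the moment of the call.
- ctrl.finish_job(): hands the job in, once; it reports no verdict.
Trained networks look in the newest picture that a camera, given by its name, has taken for a name from the list of things; names that differ only in an ending like _2 or _b are one class to them, and where a whole thing is asked for, a point or a joint stands for the part that bears it (a point fixed in the world has none). Each returns a list of dicts, best first, with "conf" (0 to 1); they miss things now and then, are a little off and sometimes report something else, mostly with a low value. They report only what shows in the picture. A call takes as long as a camera call. They do not tell look-alikes from the thing itself.
- ctrl.boxes_of(camera, label): "rect" ([left, top, width, height] in pixels, round what is visible of it).
- ctrl.outline_of(camera, label): "mask" (400x640 bool, what is visible of it) and "rect" ([left, top, width, height] in pixels, round what is visible of it).
The state is a dict: "t": time; "q": joint angles; "dq": joint speeds; "effort": joint torques, N m; "tool_pos": TCP position; "tool_rot": TCP orientation; "contact_force": force on the tool from outside, world axes, zero at the start; "wrist_torque": the same for the moment, N m; "opening": finger opening in m.
Only numpy, scipy, OpenCV 4.12 (cv2) and the standard library are available. Lean on these libraries where they do the work, as an engineer would, in place of code of your own. Each camera call takes 0.05 s, during which the arm holds its last target. There are 200 camera calls.

## Working session

There is one attempt and no reset: what is moved stays moved. The work goes in short steps, Python scripts to look and compute and a shell command to move; the robot and the scene stay as the last step left them, time stands still between calls to the robot, and variables do not carry over. Pictures are saved under pics/ and viewed, about 8 in all and at most 12, crops included, and the job is handed in when it is done.

```bash
mkdir -p pics
cat > h.py <<'E'
import numpy as np, cv2
from station import ctrl
def snap(n,f=None,crop=None,scale=1):
    im=ctrl.get_image(n)
    if f:
        o=im if crop is None else im[crop[1]:crop[3],crop[0]:crop[2]]
        if scale!=1:o=cv2.resize(o,None,fx=scale,fy=scale,interpolation=cv2.INTER_CUBIC)
        cv2.imwrite('pics/'+f,o[:,:,::-1])
    return im
def cam(n):
    c=ctrl.calibration(n); return c,np.array(c['R']),np.array(c['t'])
def ray(n,u,v):
    c,R,t=cam(n)
    K=np.array([[c['fx'],0,c['cx']],[0,c['fy'],c['cy']],[0,0,1]])
    p=cv2.undistortPoints(np.array([[[u,v]]],float),K,np.array([c['k1'],0,0,0,0.]))[0,0]
    return -R.T@t, R.T@np.array([p[0],p[1],1])
def atz(n,u,v,z):
    o,d=ray(n,u,v); return o+d*(z-o[2])/d[2]
def proj(n,X):
    c,R,t=cam(n); p=R@np.array(X)+t; s=p[:2]/p[2]; s=s*(1+c['k1']*(s@s))
    return np.array([c['fx']*s[0]+c['cx'],c['fy']*s[1]+c['cy']])
def tri(a,b):
    (o1,d1),(o2,d2)=a,b
    s=np.linalg.lstsq(np.c_[d1,-d2],o2-o1,rcond=None)[0]
    p,q=o1+d1*s[0],o2+d2*s[1]; return (p+q)/2,np.linalg.norm(p-q)
E
python3 - <<'E'
from h import *
for n in('top','side'):
    snap(n,n+'1.png')
    for l in('finial','block','jig','ring','white_pointer','red_pointer','spear'):
        print(n,l,[(round(b['conf'],2),np.round(b['rect']).tolist()) for b in ctrl.boxes_of(n,l)][:4])
o=ctrl.get_obs();print(o['t'],o['tool_pos'],o['tool_rot'],o['opening'],ctrl.grip_point_offset)
E
```

```text
top finial [(0.94, [348.0, 220.0, 23.0, 27.0]), (0.73, [357.0, 184.0, 20.0, 16.0]), (0.66, [352.0, 266.0, 15.0, 20.0]), (0.46, [305.0, 213.0, 14.0, 48.0])]
top block [(0.91, [338.0, 215.0, 82.0, 37.0])]
top jig [(0.87, [195.0, 199.0, 72.0, 60.0])]
top ring [(0.75, [214.0, 208.0, 33.0, 40.0])]
top white_pointer [(0.6, [219.0, 210.0, 29.0, 40.0])]
top red_pointer [(0.47, [200.0, 230.0, 11.0, 6.0])]
top spear [(0.65, [388.0, 223.0, 24.0, 23.0])]
side finial [(0.91, [305.0, 217.0, 29.0, 50.0]), (0.73, [361.0, 226.0, 16.0, 36.0]), (0.56, [269.0, 264.0, 23.0, 30.0]), (0.28, [403.0, 338.0, 29.0, 35.0])]
side block [(0.86, [289.0, 247.0, 97.0, 80.0])]
side jig [(0.86, [224.0, 166.0, 70.0, 60.0])]
side ring [(0.84, [236.0, 174.0, 40.0, 27.0])]
side white_pointer [(0.92, [240.0, 175.0, 38.0, 25.0])]
side red_pointer []
side spear [(0.9, [337.0, 243.0, 26.0, 57.0]), (0.66, [226.0, 147.0, 21.0, 30.0])]
0.8 [0.25356757 0.57123565 0.2313242 ] [-6.51532277e-01 -3.07325802e+00 -3.35628940e-05] 0.08530100072208176 0.0187
```

View pics/top1.png

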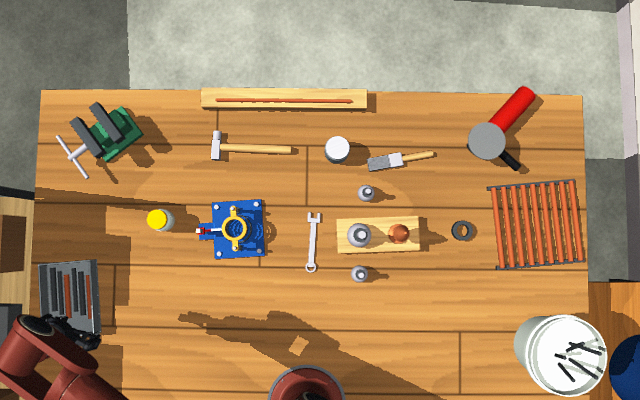

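View pics/side1.png

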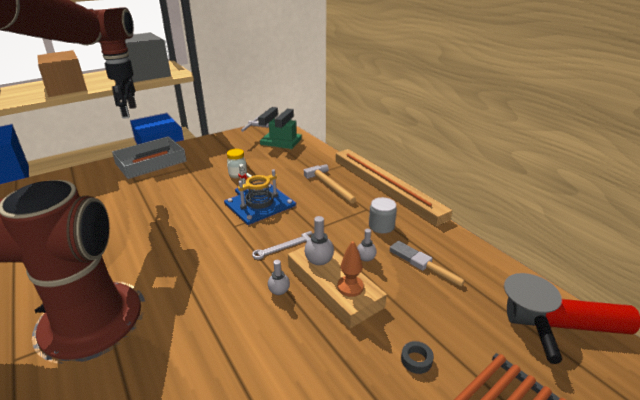

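The block's finial is the large one (top ≈ (359,235), side ≈ (319,243)). The two smaller look-alikes stand on the bench either side of it. The jig is at top (232,228) with its scale post to the left (+y). Next I'll measure positions.

Run:
```python
from h import *
from scipy.spatial.transform import Rotation as Ro
ims={}
for n in('top','side'):
    ims[n]=snap(n)
    for l in('finial','ring'):
        m=ctrl.outline_of(n,l)
        if m:
            mm=m[0]['mask'].astype(np.uint8); ys,xs=np.nonzero(mm)
            print(n,l,m[0]['conf'],m[0]['rect'],'cen',xs.mean(),ys.mean())
            if l=='finial' and n=='top': print(cv2.minEnclosingCircle(np.c_[xs,ys].astype(np.float32)))
a=cv2.resize(ims['top'][175:285,190:430],None,fx=3.3,fy=3.3,interpolation=cv2.INTER_CUBIC)
b=cv2.resize(ims['side'][155:335,215:395],None,fx=3.3*.0+1.3,fy=1.3,interpolation=cv2.INTER_CUBIC)
c=cv2.resize(ims['side'][160:230,220:300],None,fx=3.2,fy=3.2,interpolation=cv2.INTER_CUBIC)
d=cv2.resize(ims['side'][210:280,295:375],None,fx=3.2,fy=3.2,interpolation=cv2.INTER_CUBIC)
w=np.zeros((a.shape[0]+c.shape[0],a.shape[1],3),np.uint8);w[:a.shape[0]]=a;w[a.shape[0]:,:c.shape[1]]=c;w[a.shape[0]:,c.shape[1]+10:c.shape[1]*2+10]=d
cv2.imwrite('pics/m.png',w[:,:,::-1]);print(w.shape)
print(Ro.from_rotvec(ctrl.get_obs()['tool_rot']).as_matrix().round(3))
for n in('top','side'):
    c,R,t=cam(n);print(n,(-R.T@t).round(3),c['fx'])
```

```text
top finial 0.95 [347.9, 222.0, 23.6, 25.6] cen 359.00686498855833 235.02974828375287
((358.875, 235.125), 11.865227699279785)
top ring 0.73 [218.8, 211.0, 26.9, 37.3] cen 234.3047619047619 228.77619047619046
side finial 0.87 [266.9, 260.6, 23.8, 33.8] cen 278.11960784313726 280.07254901960783
side ring 0.64 [238.6, 174.0, 36.8, 25.9] cen 257.6296296296296 185.27777777777777
(587, 792, 3)
[[-0.914  0.406 -0.   ]
 [ 0.406  0.914 -0.   ]
 [ 0.    -0.    -1.   ]]
top [ 0.483 -0.012  1.527] 507.4945101606952
side [ 0.097 -0.767  0.666] 403.49726589988126
```

View pics/m.png

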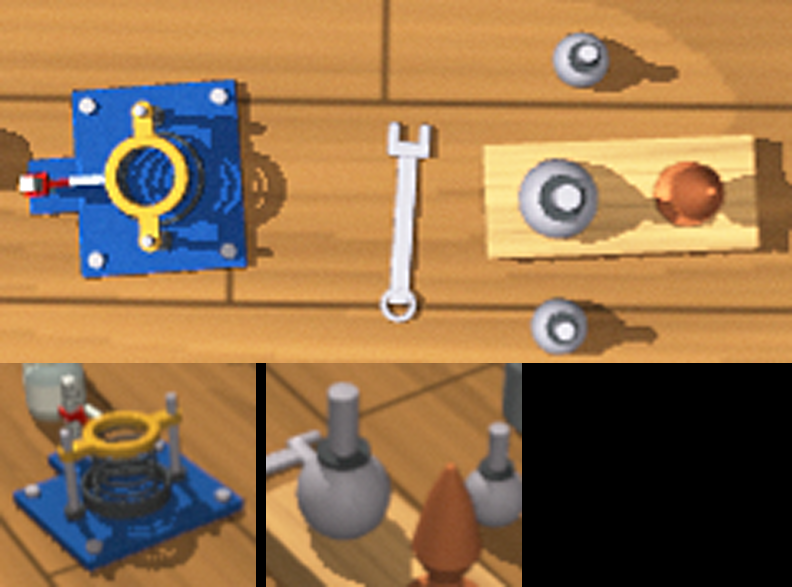

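Run:
```python
from h import *
print('ball top',atz('top',359.1,235.3,.068),'tri',tri(ray('top',359.1,235.3),ray('side',319.4,247.5)))
print('stemtop',atz('top',363,235,.158),tri(ray('top',363,235),ray('side',319,218)))
print('ring',atz('top',234.5,228.9,.085),tri(ray('top',234.5,228.9),ray('side',258.1,182.5)))
print('posts',atz('top',233,208.3,.102),atz('top',235.5,248,.102))
o=ctrl.get_obs();p=o['tool_pos']
c,R,t=cam('wrist');print('wrist cam',-R.T@t-p,R[2],c['fx'])
```

```text
ball top [ 0.49988639 -0.14601818  0.068     ] tri (array([ 0.50070705, -0.14590123,  0.07513303]), np.float64(0.0021015651669300597))
stemtop [ 0.49975496 -0.14825693  0.158     ] (array([ 0.49975199, -0.14805206,  0.16020827]), np.float64(5.718115838020446e-05))
ring [0.51331415 0.20976394 0.085     ] (array([0.51484994, 0.21027721, 0.07749086]), np.float64(0.003034288631173896))
posts [0.57092364 0.2127685  0.102     ] [0.45948652 0.20310298 0.102     ]
wrist cam [-0.07273637  0.03159403  0.14078819] [ 0.28155088 -0.1244836  -0.9514373 ] 289.36065049966
```

```bash
python3 -m creep '[[0,-277,-141,30,0],[0,-277,-141,30,0],[0,-277,-141,30,0],[0,-277,-141,30,0],[0,-277,-141,30,0],[0,-277,-141,30,0],[0,-277,-141,30,0],[0,-277,-141,30,0],[0,-277,-141,30,0],[0,-277,-141,30,0]]'
python3 - <<'E'
from h import *
snap('wrist','w1.png'); print(ctrl.get_obs()['tool_pos'])
for l in('ring','white_pointer','red_pointer'):
  print(l,[(round(b['conf'],2),np.round(b['rect']).tolist()) for b in ctrl.boxes_of('wrist',l)][:3])
for X in((.508,.276,.079),(.508,.278,.06),(.514,.209,.085)): print(proj('wrist',X))
E
```

```text
t: 1.93
tool_pos: [0.45, 0.3292, 0.2012]
tool_rot: [-0.655, -3.072, -0.0]
contact_force: [-0.2, 0.6, 1.0]
opening: 0.0856
[0.44951661 0.33003528 0.20137788]
ring [(0.64, [209.0, 236.0, 92.0, 96.0])]
white_pointer [(0.6, [207.0, 235.0, 96.0, 102.0]), (0.59, [0.0, 340.0, 38.0, 56.0])]
red_pointer [(0.89, [301.0, 226.0, 42.0, 31.0]), (0.63, [2.0, 291.0, 88.0, 93.0])]
[296.16404388 264.71101412]
[299.22898384 255.03218314]
[240.61250155 294.81642129]
```

View pics/w1.png

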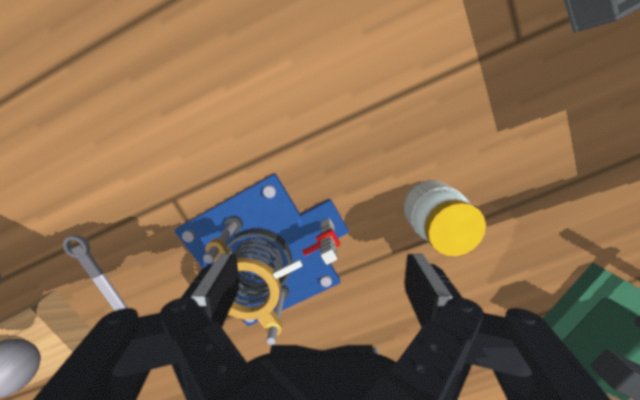

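```bash
python3 -m creep '[[0,-60,-170,30,0],[0,-60,-170,30,0],[0,-60,-170,30,0],[0,-60,-170,30,0],[0,-60,-170,30,0],[0,-60,-170,30,0],[0,-60,-170,30,0]]'
python3 - <<'E'
from h import *
import cv2
im=snap('wrist'); print(ctrl.get_obs()['tool_pos'])
np.save('calB.npy',np.array(ctrl.calibration('wrist'),dtype=object),allow_pickle=True)
u,v=proj('wrist',(.508,.277,.065)).astype(int);print(u,v)
b=im[max(v-40,0):v+40,u-50:u+50]
a=cv2.imread('pics/w1.png')[:,:,::-1][220:300,250:350]
f=lambda x:cv2.resize(x,None,fx=4,fy=4,interpolation=cv2.INTER_CUBIC)
print(a.shape,b.shape)
w=np.hstack([f(a)[:320],f(b)[:320]]);cv2.imwrite('pics/ab.png',w[:,:,::-1])
E
```

```text
t: 2.72
tool_pos: [0.4352, 0.1507, 0.1715]
tool_rot: [0.652, 3.073, 0.001]
contact_force: [0.4, 0.4, 0.7]
opening: 0.0855
[0.43551075 0.15127478 0.1718284 ]
478 214
(80, 100, 3) (80, 100, 3)
```

View pics/ab.png

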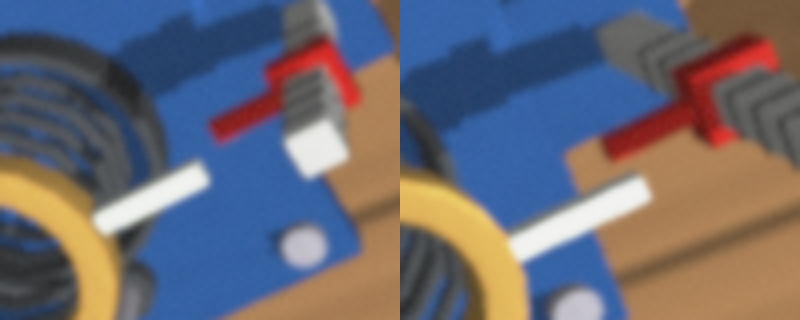

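Run:
```python
from h import *
pB=np.array(ctrl.get_obs()['tool_pos']);d=np.array([.4495,.3300,.2014])-pB
r=lambda u,v:ray('wrist',u,v)
sh=lambda x:(x[0]+d,x[1])
W=tri(sh(r(301.75,262.5)),r(490,221));Rd=tri(sh(r(303.25,252.5)),r(480,211.5))
print(W,Rd,'drop',(W[0]-Rd[0])[2])
for z in (.079,):
  for q in (sh(r(301.75,262.5)),r(490,221)): print(q[0]+q[1]*(z-q[0][2])/q[1][2])
# red: tip lies 69mm from ring ctr, horizontally near white tip; depth from each view
f=ctrl.get_obs()
T=np.array([.4998,-.1475]);dd=T-pB[:2];print('to finial tool xy mm',1000*(-.914*dd[0]+.406*dd[1]),1000*(.406*dd[0]+.914*dd[1]),pB,f['t'])
```

```text
(array([0.51025888, 0.28063568, 0.0771866 ]), np.float64(0.0013546011455317316)) (array([0.50871587, 0.28186047, 0.05869297]), np.float64(0.00092936393236322)) drop 0.01849363813807116
[0.50860151 0.28139054 0.079     ]
[0.50990541 0.27991136 0.079     ]
to finial tool xy mm -180.06293985334392 -246.97871206108502 [0.43551075 0.15127478 0.1718284 ] 2.7667
```

```bash
python3 -m creep '[[0,-180,-247,-30,0],[0,-180,-247,-30,0],[0,-180,-247,-30,0],[0,-180,-247,-30,0],[0,-180,-247,-30,0],[0,-180,-247,-30,0],[0,-180,-247,-30,0],[0,-180,-247,-30,0],[0,-180,-247,-30,0],[0,-180,-247,-30,0]]'
python3 - <<'E'
from h import *
im=snap('wrist','w2.png'); print(ctrl.get_obs()['tool_pos'])
for X in((.4998,-.1475,.158),(.4998,-.1475,.068),(.4998,-.1475,.108)): print(proj('wrist',X))
E
```

```text
t: 3.6
tool_pos: [0.5005, -0.1476, 0.2014]
tool_rot: [-0.651, -3.073, -0.002]
contact_force: [-1.1, -0.9, 0.2]
opening: 0.0856
[ 0.50012484 -0.14686463  0.20107664]
[321.02690653 227.16820313]
[320.99392153 190.91930375]
[321.00572896 203.92749838]
```

View pics/w2.png

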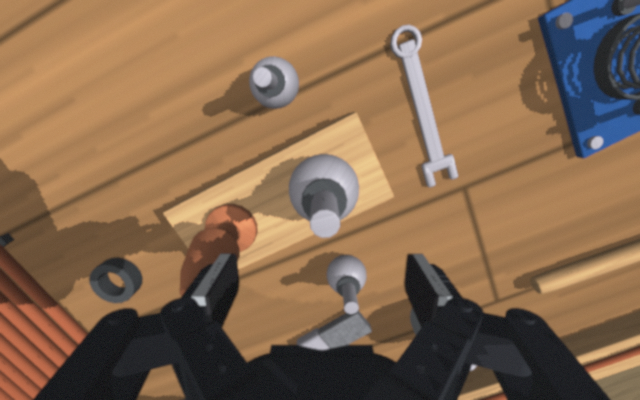

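Stem top is at (324,223) and ball at (323,188), which is about +2.5 mm x and +2 mm y in the tool frame. I'll descend and grip.

```bash
python3 -m creep '[[0,2.5,2,20,0],[0,2.5,2,55,0],[0,2.5,2,87,0],[0,2.5,2,87,0],[60,2.5,2,87,0],[255,2.5,2,87,0],[255,2.5,2,87,0],[255,2.5,2,87,0],[255,2.5,2,87,0],[255,2.5,2,87,0],[255,2.5,2,87,0],[255,2.5,2,87,0]]' 80
```

```text
t: 4.65
tool_pos: [0.4996, -0.1458, 0.1163]
tool_rot: [0.651, 3.07, 0.001]
contact_force: [0.3, 2.3, 5.8]
opening: 0.0202
```

```bash
python3 -m creep '[[255,0,0,-5,0],[255,0,0,-15,0],[255,0,0,-40,0],[255,0,0,-75,0],[255,0,0,-100,0],[255,0,0,-100,0]]'
python3 - <<'E'
from h import *
im=snap('wrist','w3.png'); o=ctrl.get_obs();p=o['tool_pos'];print(p,o['contact_force'])
for dz in (.0187-.025+.125-.1,):pass
for h in (.068+.1,.158+.1): print(proj('wrist',(p[0],p[1],h)))
E
```

```text
t: 5.15
tool_pos: [0.5009, -0.1472, 0.2212]
tool_rot: [0.65, 3.063, -0.004]
contact_force: [1.0, -0.3, -3.1]
opening: 0.0206
[ 0.49975648 -0.14665635  0.21784718] [ 0.17378755  0.26204098 -5.24992367]
[322.12742617 223.01493309]
[322.70317847 307.09225853]
```

View pics/w3.png

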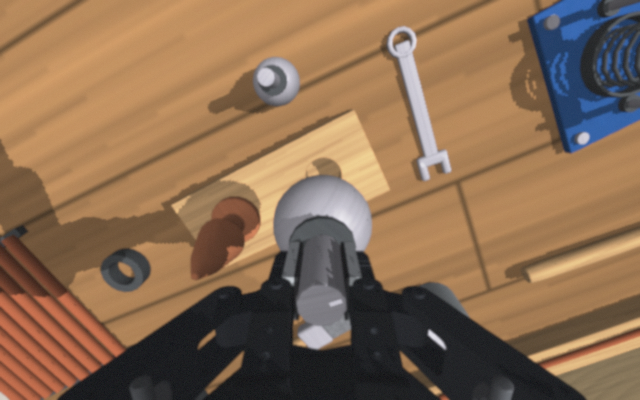

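```bash
python3 -m creep '[[255,10,25,0,0],[255,135,333,0,0],[255,135,333,0,0],[255,135,333,0,0],[255,135,333,0,0],[255,135,333,0,0],[255,135,333,0,0],[255,135,333,0,0],[255,135,333,0,0],[255,135,333,0,0],[255,135,333,0,0],[255,135,333,0,0]]'
python3 - <<'E'
from h import *
w=snap('wrist'); ps=[]
for i in range(4):
  t=snap('top') if i%2==0 else snap('side'); o=ctrl.get_obs();ps.append(o['tool_pos'])
  if i==0:T=t
  if i==1:S=t
print(np.mean(ps,0),np.std(ps,0),o['contact_force'],o['t'])
f=lambda x,s:cv2.resize(x,None,fx=s,fy=s,interpolation=cv2.INTER_CUBIC)
a=f(w[90:350,200:460],1.5);b=f(S[130:230,200:300],3.9);cv2.imwrite('pics/j.png',np.hstack([a,b])[:,:,::-1])
p=np.mean(ps,0)
for X in((p[0],p[1],.168),(.513,.212,.085),(.515,.208,.085)): print(proj('wrist',X))
E
```

```text
t: 6.2
tool_pos: [0.5086, 0.213, 0.2116]
tool_rot: [-0.65, -3.07, 0.004]
contact_force: [-0.7, -0.6, -4.4]
opening: 0.0202
[0.50970978 0.21211567 0.21335328] [2.44101018e-04 5.69233075e-05 4.57182945e-04] [ 0.89767807  0.88119409 -3.66614671] 6.45
[321.87729631 225.25633301]
[322.98460621 194.84719579]
[320.07647534 198.22917189]
```

View pics/j.png

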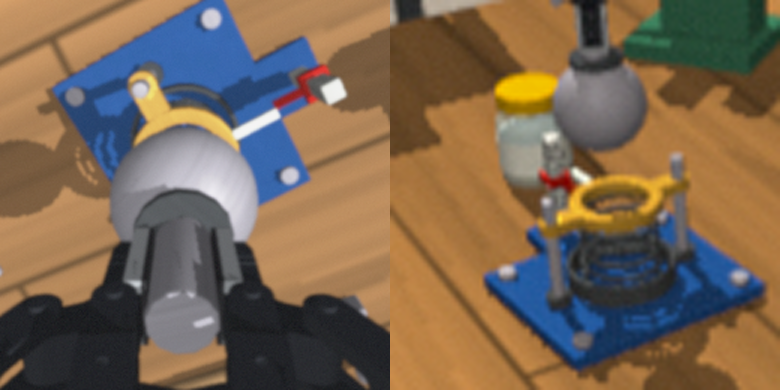

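Run:
```python
from h import *
w=snap('wrist')
hs=cv2.cvtColor(w,cv2.COLOR_RGB2HSV)
m=((hs[...,0]>18)&(hs[...,0]<30)&(hs[...,1]>150)).astype(np.uint8);m[:130]=0;m[260:]=0;m[:,:270]=0;m[:,380:]=0
# outer ring boundary points: backproject at z=.085, fit centre with radius .036
C=max(cv2.findContours(m,0,1)[0],key=cv2.contourArea)[:,0]
P=np.array([atz('wrist',*c,.085)[:2] for c in C]);print(len(P),C.min(0),C.max(0))
from scipy.optimize import least_squares
best=None
r=least_squares(lambda c:np.hypot(*(P-c).T)-.036,[.514,.211],loss='cauchy',f_scale=.0007);print('ring',r.x,np.sort(abs(r.fun))[:len(P)//2].max())
post=atz('wrist',294,148.7,.102);wp=atz('wrist',386,166.7,.079)
print('post->',post[:2]+.056*np.array([.996,.087]),'wp->',wp[:2]-.067*np.array([-.087,.996]))
b=atz('wrist',322,223.6,.168);print('ball',b,b[:2]-np.array([.5097,.2121]))
print('tcp',ctrl.get_obs()['tool_pos'])
```

```text
5 [313 161] [315 162]
ring [0.51516498 0.21337652] 9.86944076659807e-05
post-> [0.51557606 0.2130313 ] wp-> [0.5195265  0.21198682]
ball [0.50879369 0.21282919 0.168     ] [-0.00090631  0.00072919]
tcp [0.51008802 0.21233982 0.2141708 ]
```

```bash
python3 -m creep '[[255,-4,2.5,0,0],[255,-4,2.5,15,0],[255,-4,2.5,35,0],[255,-4,2.5,45,0],[255,-4,2.5,45,0],[255,-4,2.5,45,0]]'
python3 - <<'E'
from h import *
w=snap('wrist');S=snap('side');T=snap('top')
f=lambda x,s:cv2.resize(x,None,fx=s,fy=s,interpolation=cv2.INTER_CUBIC)
cv2.imwrite('pics/k.png',np.hstack([f(w[110:290,220:400],2),f(S[140:220,210:290],4.5)])[:,:,::-1])
o=ctrl.get_obs();print(o['tool_pos'],o['contact_force'],o['t'])
E
```

```text
t: 7.0
tool_pos: [0.5143, 0.2138, 0.1687]
tool_rot: [-0.652, -3.072, 0.001]
contact_force: [1.0, -0.4, -4.1]
opening: 0.0203
[0.51557783 0.21428551 0.17089263] [ 0.19019718  0.32438937 -3.35304903] 7.15
```

View pics/k.png

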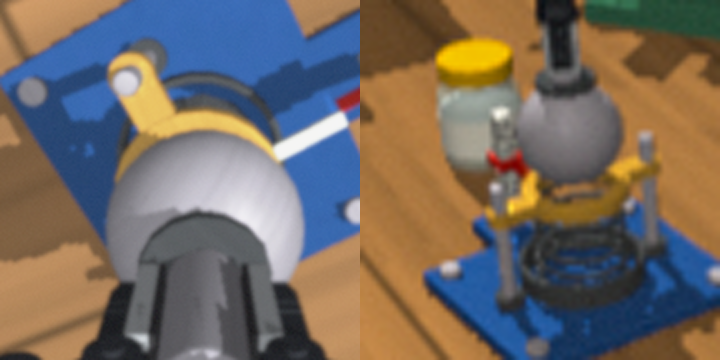

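```bash
for i in 1; do python3 -m creep '[[255,0,0,5,0],[255,0,0,8,0],[255,0,0,8,0],[255,0,0,8,0]]'; python3 -m creep '[[255,0,0,2,0],[255,0,0,4,0],[255,0,0,4,0],[255,0,0,4,0]]'; python3 -m creep '[[255,0,0,2,0],[255,0,0,4,0],[255,0,0,4,0],[255,0,0,4,0]]';python3 -m creep '[[255,0,0,2,0],[255,0,0,4,0],[255,0,0,4,0],[255,0,0,4,0]]'; done
```

```text
t: 7.48
tool_pos: [0.5144, 0.214, 0.161]
tool_rot: [-0.651, -3.073, 0.0]
contact_force: [-0.2, 0.2, -4.7]
opening: 0.0205
t: 7.82
tool_pos: [0.5151, 0.2141, 0.1583]
tool_rot: [0.651, 3.072, 0.0]
contact_force: [-1.5, -1.6, 0.8]
opening: 0.0204
t: 8.15
tool_pos: [0.515, 0.2141, 0.1536]
tool_rot: [0.651, 3.072, 0.0]
contact_force: [-0.0, -1.0, 2.9]
opening: 0.0204
t: 8.48
tool_pos: [0.5149, 0.2141, 0.1495]
tool_rot: [0.651, 3.073, 0.0]
contact_force: [0.1, -1.4, 3.3]
opening: 0.0205
```

```bash
python3 -m creep '[[255,0,0,2,0],[255,0,0,4,0],[255,0,0,6,0],[255,0,0,8,0],[255,0,0,8,0],[255,0,0,8,0],[255,0,0,8,0]]'
python3 - <<'E'
from h import *
w=snap('wrist');S=snap('side')
u,v=map(int,proj('wrist',(.513,.279,.06)));print(u,v)
f=lambda x,s:cv2.resize(x,None,fx=s,fy=s,interpolation=cv2.INTER_CUBIC)
v0=max(v-60,0);cv2.imwrite('pics/l.png',np.hstack([f(w[v0:v0+100,u-70:u+30],4),f(S[150:220,210:280],400/70)])[:,:,::-1]);print(v0,u-70)
o=[ctrl.get_obs()]
for i in range(6):snap('top');o.append(ctrl.get_obs())
print(np.mean([x['tool_pos'] for x in o],0),np.mean([x['contact_force'] for x in o],0),o[-1]['t'])
E
```

```text
t: 9.07
tool_pos: [0.5151, 0.2141, 0.142]
tool_rot: [0.651, 3.072, 0.0]
contact_force: [-0.6, -2.4, 5.9]
opening: 0.0201
396 174
114 326
[0.5150482  0.21407383 0.14204656] [-1.42048569 -2.88262179  6.07282342] 9.4667
```

View pics/l.png

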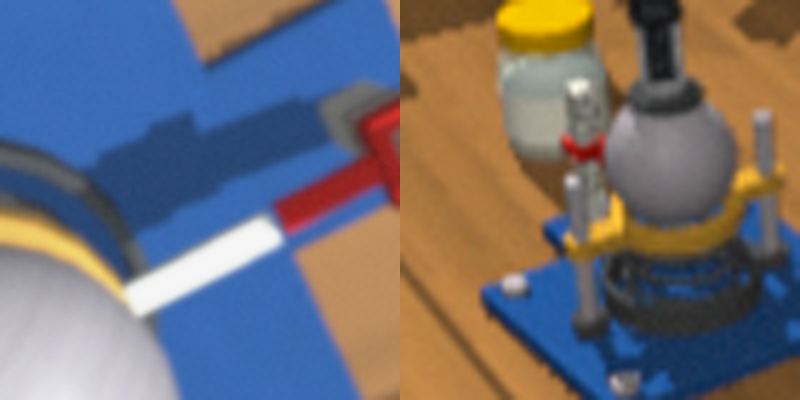

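Run:
```python
from h import *
w=snap('wrist'); hs=cv2.cvtColor(w,cv2.COLOR_RGB2HSV).astype(int)
sub=(slice(150,200),slice(360,425))
M=np.zeros(w.shape[:2],bool);M[sub]=1
ww=M&(hs[...,1]<60)&(hs[...,2]>170);rr=M&((hs[...,0]<8)|(hs[...,0]>172))&(hs[...,1]>150)
def line(m,lo,hi):
    y,x=np.nonzero(m);k=(x>=lo)&(x<=hi);x,y=x[k],y[k]
    cols=np.unique(x);c=np.array([y[x==q].mean() for q in cols]);n=[(x==q).sum() for q in cols]
    p=np.polyfit(cols,c,1);print(cols.min(),cols.max(),p,'n',n);return p
a=line(ww,370,392);b=line(rr,398,416)
for u in(394,396,398,400):
  print(u,'white-red rows',np.polyval(a,u)-np.polyval(b,u))
p=np.array(atz('wrist',396,171,.06))
d=(proj('wrist',p+[0,0,.001])-proj('wrist',p-[0,0,.001]))/2
print('px per mm up',d,'row-on-line per mm',d[1]-a[0]*d[0])
# full axis geometry: expected line through both if level
```

```text
370 392 [ -0.50148221 368.17341897] n [np.int64(10), np.int64(10), np.int64(10), np.int64(10), np.int64(10), np.int64(10), np.int64(10), np.int64(11), np.int64(10), np.int64(11), np.int64(10), np.int64(11), np.int64(10), np.int64(11), np.int64(10), np.int64(11), np.int64(10), np.int64(11), np.int64(10), np.int64(11), np.int64(10), np.int64(10), np.int64(9)]
398 416 [ -0.54736842 384.93684211] n [np.int64(7), np.int64(8), np.int64(7), np.int64(8), np.int64(7), np.int64(7), np.int64(7), np.int64(7), np.int64(7), np.int64(7), np.int64(7), np.int64(7), np.int64(8), np.int64(7), np.int64(6), np.int64(7), np.int64(7), np.int64(7), np.int64(7)]
394 white-red rows 1.315742666944118
396 white-red rows 1.4075150821718978
398 white-red rows 1.4992874973996777
400 white-red rows 1.591059912627486
px per mm up [0.31343376 0.27217602] row-on-line per mm 0.42935747133260055
```

Run:
```python
from h import *
pnow=np.array(ctrl.get_obs()['tool_pos'])
ab=cv2.imread('pics/ab.png')[:,:,::-1]
A=cv2.imread('pics/w1.png')[:,:,::-1]
B=np.zeros_like(A);B[174:254,428:528]=cv2.resize(ab[:,400:],(100,80),interpolation=cv2.INTER_AREA)
for nm,im,p,wb,rb in(('A',A,[.4497,.3298,.2013],(276,299),(306,317)),('B',B,[.4354,.1510,.1717],(462,487),(484,497))):
    d=np.array(p)-pnow; hs=cv2.cvtColor(np.ascontiguousarray(im),cv2.COLOR_RGB2HSV).astype(int)
    ww=(hs[...,1]<60)&(hs[...,2]>150);rr=((hs[...,0]<8)|(hs[...,0]>172))&(hs[...,1]>150)
    def line(m,lo,hi,r0,r1):
        m=m.copy();m[:r0]=0;m[r1:]=0
        y,x=np.nonzero(m);k=(x>=lo)&(x<=hi);x,y=x[k],y[k];cs=np.unique(x)
        c=[y[x==q].mean() for q in cs];print(nm,[(q,int((x==q).sum())) for q in cs][::3]);return np.polyfit(cs,c,1)
    rw=(255,285) if nm=='A' else (215,245); r2=(238,258) if nm=='A' else (195,216)
    lw=line(ww,*wb,*rw);lr=line(rr,*rb,*r2)
    R=lambda u,l:(lambda q:(q[0]+d,q[1]))(ray('wrist',u,np.polyval(l,u)))
    g=lambda q,z:q[0]+q[1]*(z-q[0][2])/q[1][2]
    P0=g(R(wb[0],lw),.079);P1=g(R(wb[1],lw),.079);t=P1-P0;n=np.cross(t,[0,0,1]);n/=np.linalg.norm(n)
    print('ang',np.degrees(np.arctan2(-t[0],t[1])),P1)
    for u in rb:
        o,dv=R(u,lr);X=o+dv*(n@(P0-o))/(n@dv);print('red',X,'drop',.079-X[2])
```

```text
A [(np.int64(276), 7), (np.int64(279), 8), (np.int64(282), 7), (np.int64(285), 8), (np.int64(288), 8), (np.int64(291), 8), (np.int64(294), 8), (np.int64(297), 8)]
A [(np.int64(306), 5), (np.int64(309), 5), (np.int64(312), 5), (np.int64(315), 4)]
ang 6.006733218126776 [0.5084726  0.27802653 0.079     ]
red [0.5077053  0.28531868 0.06029297] drop 0.01870703298753905
red [0.50625984 0.29905576 0.05835909] drop 0.020640914897238502
B [(np.int64(462), 9), (np.int64(465), 8), (np.int64(468), 9), (np.int64(471), 9), (np.int64(474), 8), (np.int64(477), 10), (np.int64(480), 8), (np.int64(483), 9), (np.int64(486), 10)]
B [(np.int64(484), 7), (np.int64(487), 7), (np.int64(490), 7), (np.int64(493), 7), (np.int64(496), 7)]
ang 4.402948737725423 [0.50901441 0.27684545 0.079     ]
red [0.50839302 0.28491573 0.05958185] drop 0.01941814574502225
red [0.50734429 0.29853601 0.05817293] drop 0.020827065186166324
```

```bash
python3 -m creep '[[255,0,0,1,0],[255,0,0,2,0],[255,0,0,3,0],[255,0,0,3,0],[255,0,0,3,0],[255,0,0,3,0]]'
python3 - <<'E'
from h import *
from scipy.optimize import brentq
w=snap('wrist');S=snap('side'); hs=cv2.cvtColor(w,cv2.COLOR_RGB2HSV).astype(int)
o=[ctrl.get_obs()]
for i in range(6):snap('top');o.append(ctrl.get_obs())
p=np.mean([x['tool_pos'] for x in o],0);print(p,np.mean([x['contact_force'] for x in o],0),o[-1]['t'],o[-1]['opening'])
u,v=map(int,proj('wrist',(.509,.279,.06)));print(u,v)
M=np.zeros(w.shape[:2],bool);M[v-35:v+30,u-40:u+25]=1
ww=M&(hs[...,1]<60)&(hs[...,2]>170);rr=M&((hs[...,0]<8)|(hs[...,0]>172))&(hs[...,1]>150)
def line(m):
    y,x=np.nonzero(m);cs=np.unique(x);c=np.array([y[x==q].mean() for q in cs]);n=np.array([(x==q).sum() for q in cs])
    k=abs(n-np.median(n))<=1;print(cs[k].min(),cs[k].max(),np.median(n));return np.polyfit(cs[k],c[k],1)
a=line(ww);b=line(rr)
for q in(u-2,u,u+4):print(q,np.polyval(a,q)-np.polyval(b,q))
cv2.imwrite('pics/n.png',np.hstack([cv2.resize(w[v-45:v+35,u-55:u+25],(400,400),interpolation=cv2.INTER_CUBIC),cv2.resize(S[150:220,210:280],(400,400),interpolation=cv2.INTER_CUBIC)])[:,:,::-1])
E
```

```text
t: 10.02
tool_pos: [0.5151, 0.2141, 0.1393]
tool_rot: [0.651, 3.072, 0.0]
contact_force: [-1.6, -3.3, 7.5]
opening: 0.0204
[0.51512136 0.21407257 0.13930866] [-1.60737316 -2.14734513  7.1394579 ] 10.4167 0.020158769438827943
395 170
355 392 10.0
399 416 7.5
393 -0.38759501568614496
395 -0.45416063328579526
399 -0.5872918684850674
```

View pics/n.png

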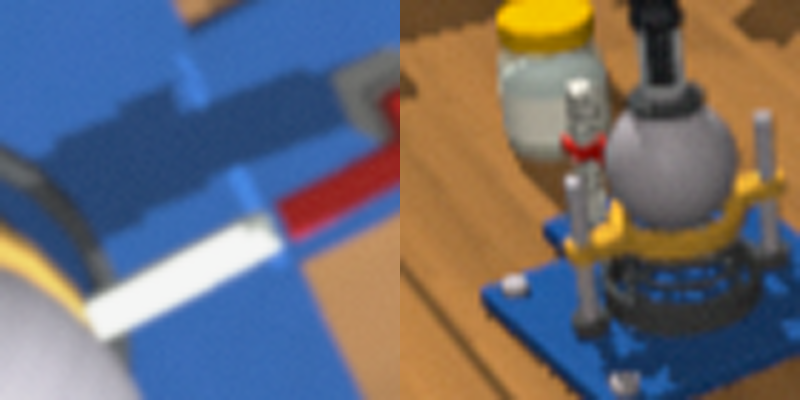

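Run:
```python
from h import *
w=snap('wrist');np.save('n.npy',w)
for c in(375,383,389,392,394,396,398,402,408):
    print(c,[f"{r}:{tuple(int(q) for q in w[r,c])}" for r in (range(164,186) if c<394 else range(152,178))])
```

```text
375 ['164:(45, 82, 133)', '165:(53, 95, 157)', '166:(58, 104, 173)', '167:(57, 106, 177)', '168:(59, 107, 178)', '169:(58, 107, 178)', '170:(59, 108, 179)', '171:(59, 108, 180)', '172:(59, 108, 179)', '173:(64, 110, 177)', '174:(90, 119, 170)', '175:(144, 156, 177)', '176:(207, 212, 212)', '177:(237, 238, 236)', '178:(244, 244, 243)', '179:(245, 246, 245)', '180:(245, 246, 245)', '181:(245, 246, 245)', '182:(245, 246, 245)', '183:(244, 245, 244)', '184:(237, 240, 241)', '185:(199, 212, 225)']
383 ['164:(56, 107, 180)', '165:(57, 106, 180)', '166:(59, 107, 180)', '167:(60, 108, 180)', '168:(58, 107, 178)', '169:(66, 110, 178)', '170:(91, 119, 170)', '171:(145, 156, 178)', '172:(210, 214, 215)', '173:(238, 239, 238)', '174:(244, 245, 244)', '175:(245, 246, 245)', '176:(245, 246, 245)', '177:(245, 246, 245)', '178:(245, 245, 245)', '179:(243, 244, 243)', '180:(229, 234, 238)', '181:(180, 197, 222)', '182:(116, 144, 197)', '183:(73, 115, 184)', '184:(61, 108, 180)', '185:(58, 107, 179)']
389 ['164:(57, 107, 177)', '165:(58, 106, 176)', '166:(68, 111, 173)', '167:(86, 114, 159)', '168:(11
[... 3049 characters left out ...]
172:(105, 97, 162)', '173:(69, 101, 172)', '174:(66, 104, 172)', '175:(91, 108, 160)', '176:(133, 117, 138)', '177:(167, 133, 117)']
408 ['152:(61, 108, 178)', '153:(58, 107, 178)', '154:(58, 106, 178)', '155:(61, 106, 177)', '156:(61, 99, 169)', '157:(76, 92, 152)', '158:(97, 72, 120)', '159:(121, 52, 78)', '160:(138, 36, 43)', '161:(150, 38, 36)', '162:(152, 36, 32)', '163:(153, 39, 35)', '164:(151, 35, 34)', '165:(152, 40, 40)', '166:(148, 43, 57)', '167:(139, 64, 99)', '168:(118, 85, 137)', '169:(88, 97, 162)', '170:(66, 104, 172)', '171:(65, 105, 172)', '172:(94, 112, 167)', '173:(135, 123, 149)', '174:(172, 137, 126)', '175:(189, 143, 106)', '176:(193, 145, 100)', '177:(192, 144, 96)']
```

The pointer bars have the same width in the image, about 10.3 px. The white axis extended to column 402 gives row 166.65 and the red axis gives 166.6, so they line up. The press depth of about 19 mm from the arm's travel and about 18 mm from the force agrees with the measured index of 18.5–19.5 mm, so I'm handing in.

Run:
```python
from h import *
o=ctrl.get_obs();print(o['t'],o['tool_pos'],o['contact_force'],o['opening']);print(ctrl.finish_job())
```

```text
10.4667 [0.51513228 0.21406526 0.13930657] [-1.28262866 -2.43176595  7.10156543] 0.02011835710480488
the job is handed in; nothing more can be done
None
```

I took the large bare finial out of the block by its stem and seated its ball in the sprung ring. I then pressed it down about 19 mm and handed the job in at 10.5 s, still holding it at 80 N with the stem upright.

**Pointers:** In the last wrist picture the white and red pointers line up to within about 0.3 px, which is under about 1 mm of height. Press depth was about 19 mm from the arm's travel and about 18 mm from the spring force. Measured from the pictures, the index setting came out at 18.5–19.5 mm.

**Checks that disagreed:**
- A coarser colour-mask fit put the white pointer about 1 mm too low.
- My reading of the picture by eye put it 2–3 mm too high. I went with the pixel-edge measurement.
- The fingers read 20 mm open on the 22 mm stem; I put this down to a reading offset and did not check it.
- A sideways force of 2–3 N remained on the tool at the end.

I saw no contact with anything else on the bench, but I did not take a final picture of the whole bench to confirm nothing had moved.

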